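Load the memory modules into the test rack by number

ROBOT

A 6-joint arm with a two-finger parallel gripper is mounted at the origin on the work surface. World frame = base frame: x ahead of the robot, y to its left, z up, the work surface at z = 0. Lengths are in m, angles in rad, forces in N, time in s.
With the tool pointing down it reaches from about 0.3 to 0.825 m from the base axis. Payload 5.4 kg.
Tool frame: the origin (TCP) lies at the very end of the fingers, on their centre line; the grasp point (between the pads) lies 19 mm behind it; z points along the fingers, y is the line along which they close (so a half turn about z gives the same grasp; the last joint's range is limited). The gripper opens to 92 mm and grips with 3 to 60 N. Pads are 20 mm wide; open, the fingers measure 128 mm over their backs; the gripper's body (75 mm by 189 mm) begins 69 mm behind the grasp point.
Start: joints at [-1.371, 0.158, 1.597, -0, 1.386, -0.21], TCP at [0.229, -0.527, 0.215] pointing down, gripper open.
Joint ranges: [-2.91, 2.91], [-0.94, 2.29], [0.18, 2.7], [-1.29, 4.43], [0.17, 2.64], [-3, 3]. Speed limits (rad/s): [2.57, 2.57, 3.14, 3.14, 3.14, 3.14].

INTERFACE

Orientations are given as a rotation vector (axis times angle).
In Python, from plant import readout, capture, manip gives the robot as it stands.
- The arm moves only by the tool play_rows, never from a script. Its argument "moves" is one flat list of numbers, 6 for each row, row after row: the shift along the tool's x, y, z as a fraction of full scale, then the turn, a rotation vector about the tool's x, y, z as a fraction of full scale. A call has 1 to 20 rows; each row is the pose to reach, as a shift and turn from the pose commanded when the call began, along the tool's axes at that moment; what a row does not reach only later rows make up. Full scale, the value 1, is 0.25 m for a shift and 2 rad for a turn. A row lasts 1/10 s, in which the tool goes at most 50 mm and 8.59 degrees, less where a joint would pass 70% of its speed; a pose out of reach is approached as far as the arm can. A call with a number of a shift or a turn outside -1 to 1 is refused whole. A call with a gripper value outside its range is refused whole. "hand" is the opening, from -1 (shut) to 1 (fully open), set as the call begins (left out, the last holds). The fingers move at their own pace and stop on an object; the grip force is fixed at half the most. Time passes only in rows, so rows that repeat a pose let the fingers close. It gives the time, the measured TCP pose, the force, the opening and the grip force at its end, in the units of the state.
- readout.get_obs(): the state, without advancing time (a new reading comes with each control period).
- capture(name): name is "scene" or "top" or "wrist"; returns a dict with "pixels" (400x640x3 uint8, blue, green, red), "mtx" (3x3 intrinsics, pixels), "rvec" (rotation vector, rad) and "tvec" (3), from world to camera coordinates, as OpenCV has them. Camera axes: x right, y down, z forward; pixel columns grow to the right and rows downward; lengths in m; the calibration is good to about 2 mm. A picture is of the moment at which its call begins. There is no depth.
- manip.job_done(): hands the job in; it is judged then, once.
The state is a dict: "time": time; "qpos": joint angles; "qd": joint speeds; "tau": joint torques, N m; "position": TCP position; "tcp_rot": TCP orientation; "contact_force": force on the tool from outside, world axes, zero at the start; "torque": the same for the moment, N m; "opening": finger opening in m; "finger_force": force on a finger pad.
Only numpy, scipy, OpenCV 4.12 (cv2) and the standard library are available. Lean on these libraries where they do the work, as an engineer would, in place of code of your own. Each camera call takes 0.05 s, during which the arm holds its last target. There are 200 camera calls.

TASK

Load the four plug-in memory modules standing on the desk into the slots of the test rack in number order, each fully home on its slot's floor: first the red one in the slot whose tag has one pip, then yellow at two pips, green at three and blue at four (the tags are not in order along the rack). Do not knock any module over, and leave the paddle controller, breadboard and side cutters where they lie.

Things in the scene. Friction and masses are not known exactly. Their poses are not given: they have to be found in the camera images.
- rack: Grey test rack fixed to the desk, 140 (x) by 186 mm (y). Origin on the desk, z up. Four slots along x in a row at y = -69, -23, 23, 69 mm, centred at x = -20 mm: mouth 86 x 19 mm at height 28 mm, floor at height 8 mm. At its +x end a dark ledge, 40 mm wide, 22 mm high, carries a number tag at the end of each slot.
- tag1: Black number tag with one white pip (8 mm), 34 x 40 x 4 mm, fixed on the rack's ledge; the tags lie in any order. Origin: centre of its underside, 22 mm above the desk; axes parallel to the rack's. Its slot is centred 70 mm from the origin along the tag's -x, same y; slot floor 14 mm below the origin, slot mouth 6 mm above it.
- tag2: Black number tag with two white pips (8 mm), 34 x 40 x 4 mm, fixed on the rack's ledge; the tags lie in any order. Origin: centre of its underside, 22 mm above the desk; axes parallel to the rack's. Its slot is centred 70 mm from the origin along the tag's -x, same y; slot floor 14 mm below the origin, slot mouth 6 mm above it.
- tag3: Black number tag with three white pips (8 mm), 34 x 40 x 4 mm, fixed on the rack's ledge; the tags lie in any order. Origin: centre of its underside, 22 mm above the desk; axes parallel to the rack's. Its slot is centred 70 mm from the origin along the tag's -x, same y; slot floor 14 mm below the origin, slot mouth 6 mm above it.
- tag4: Black number tag with four white pips (8 mm), 34 x 40 x 4 mm, fixed on the rack's ledge; the tags lie in any order. Origin: centre of its underside, 22 mm above the desk; axes parallel to the rack's. Its slot is centred 70 mm from the origin along the tag's -x, same y; slot floor 14 mm below the origin, slot mouth 6 mm above it.
- module_red: Plug-in memory module, 80 mm long (its x), 16 mm thick (its y), 50 mm high, standing on its long contact edge on the desk, about 80 g; upper 27 mm a red cap, below it black, with a brass contact foot 74 x 13 mm, 5 mm high. Origin: centre of its underside, z up. Either end may go either way round in a slot.
- module_yellow: Plug-in memory module, 80 mm long (its x), 16 mm thick (its y), 50 mm high, standing on its long contact edge on the desk, about 80 g; upper 27 mm a yellow cap, below it black, with a brass contact foot 74 x 13 mm, 5 mm high. Origin: centre of its underside, z up. Either end may go either way round in a slot.
- module_green: Plug-in memory module, 80 mm long (its x), 16 mm thick (its y), 50 mm high, standing on its long contact edge on the desk, about 80 g; upper 27 mm a green cap, below it black, with a brass contact foot 74 x 13 mm, 5 mm high. Origin: centre of its underside, z up. Either end may go either way round in a slot.
- module_blue: Plug-in memory module, 80 mm long (its x), 16 mm thick (its y), 50 mm high, standing on its long contact edge on the desk, about 80 g; upper 27 mm a blue cap, below it black, with a brass contact foot 74 x 13 mm, 5 mm high. Origin: centre of its underside, z up. Either end may go either way round in a slot.
- paddle: Bystander: black plastic paddle controller, 85 x 62 x 32 mm, with a grey knob on top (50 mm high in all). Origin: centre of its underside.
- breadboard: Bystander: white plastic breadboard 165 (its x) x 55 x 9 mm lying flat. Origin: centre of its underside.
- cutters: Bystander: chrome side cutters with red grips, about 125 mm long (its x, jaws to +x), 55 mm across the grips, 10 mm thick, lying flat. Origin: on the desk near the middle.
Things that resemble listed ones, but are neither listed nor needed, are in the scene too. Leave any grey or white look-alike of the module_blue alone.

How it is judged:
By the outcome, as a careful person would: the job done as asked, in the order asked, and still so for the second after the job is handed in, with the robot touching nothing.
It also fails if it takes over 72 s, if anything falls off the work surface, if the arm or the gripper's body presses on something with over 40 N, if the wrist force passes 120 N, or if a joint passes its speed limit or range.

## Working session

There is one attempt and no reset: what is moved stays moved. The work goes in short steps, Python scripts to look and compute and a tool call to move; the robot and the scene stay as the last step left them, time stands still between calls to the robot, and variables do not carry over. Pictures are saved under pics/ and viewed, at most 10 in all, crops included, and the job is handed in when it is done.

Besides the shell and the picture viewer there is one more tool, called after "Emit:" in YAML: its name, and indented under it one key for each argument. play_rows: Moves the arm, as the interface text tells. Its arguments: {"type":"object","properties":{"moves":{"type":"array","items":{"type":"number","minimum":-1,"maximum":1}},"hand":{"type":"number"}},"required":["moves"]}

```bash
ls; mkdir -p pics; python3 - <<'E'
from plant import readout, capture
import cv2
print(readout.get_obs())
for n in("scene","top"):
    c=capture(n); cv2.imwrite(f"pics/{n}0.png",c["pixels"]); print(n,c["mtx"].tolist(),c["rvec"],c["tvec"])
E
```

```text
pics
{'time': 0.0, 'qpos': array([-1.37105643e+00,  1.59090283e-01,  1.59819285e+00,  9.66634730e-06,
        1.38621963e+00, -2.10071716e-01]), 'qd': array([ 0.0008538 ,  0.00047241,  0.00089353, -0.00014547,  0.0002778 ,
       -0.00049546]), 'tau': array([-1.06954263e-03, -3.85573447e+01, -3.22107339e+01,  7.00574624e-02,
        3.79859260e-02, -1.67897733e-04]), 'position': array([ 0.22897342, -0.52676597,  0.21361549]), 'tcp_rot': array([-3.07400152e+00, -6.38843979e-01, -3.04042756e-05]), 'contact_force': array([-0.14961558, -0.1676261 ,  0.75843775]), 'torque': array([ 0.00964675, -0.0329414 ,  0.04737318]), 'finger_force': 0.0, 'opening': 0.09201593841110202}
scene [[373.7369058534845, 0.0, 324.09352548833994], [0.0, 373.7369058534845, 202.90403143046967], [0.0, 0.0, 1.0]] [ 1.87229604  1.80612845 -0.6182305 ] [ 0.04144997 -0.38913615  1.23319361]
top [[429.72238534685846, 0.0, 324.81870133542674], [0.0, 429.72238534685846, 198.49201708908612], [0.0, 0.0, 1.0]] [ 2.14057429 -2.17901444  0.09960771] [-0.04156763  0.57923697  1.01004542]
```

View pics/scene0.png

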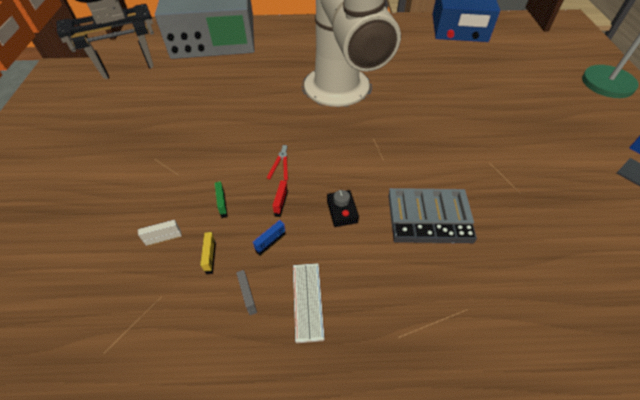

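View pics/top0.png

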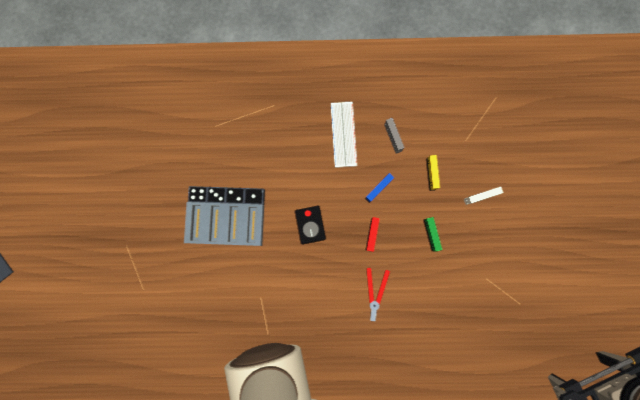

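Scene: tags at about (404–465, 230) in the scene view, and (197–254, 195) in the top view. Candidates in the top view:
- **Red:** module at (373,235); also the cutters' grips (375,285) and the paddle button (308,213).
- **Blue:** module at (380,187); look-alikes are grey at (395,135) and white at (484,195).
- **Yellow:** (434,172).
- **Green:** (433,234).

I choose the coloured bars, and measure them next.

```bash
cat > h.py <<'E'
import numpy as np, cv2
from scipy.spatial.transform import Rotation as R
from plant import readout, capture
HUE={'red':(174,6),'yellow':(20,35),'green':(45,75),'blue':(105,125)}
def mask(img,col,smin=120,vmin=50):
    h=cv2.cvtColor(img,cv2.COLOR_BGR2HSV); a,b=HUE[col]; H=h[...,0]
    m=((H>=a)&(H<=b)) if a<b else ((H>=a)|(H<=b))
    return (m&(h[...,1]>smin)&(h[...,2]>vmin)).astype(np.uint8)
def blobs(m,amin=60):
    cs,_=cv2.findContours(m,cv2.RETR_EXTERNAL,cv2.CHAIN_APPROX_NONE)
    return sorted([c for c in cs if cv2.contourArea(c)>=amin],key=cv2.contourArea,reverse=True)
def cam(c):
    Rm=cv2.Rodrigues(np.array(c['rvec'],float))[0]; t=np.array(c['tvec'],float).ravel()
    return Rm,t,-Rm.T@t
def toplane(c,uv,z):
    Rm,t,o=cam(c); uv=np.atleast_2d(np.array(uv,float))
    d=np.c_[uv,np.ones(len(uv))]@np.linalg.inv(c['mtx']).T@Rm
    return o+d*((z-o[2])/d[:,2])[:,None]
def proj(c,P):
    return cv2.projectPoints(np.array(P,float).reshape(-1,1,3),np.array(c['rvec'],float),np.array(c['tvec'],float),np.array(c['mtx'],float),None)[0].reshape(-1,2)
def tri(c1,p1,c2,p2):
    P=[c['mtx']@np.c_[cam(c)[0],cam(c)[1]] for c in(c1,c2)]
    X=cv2.triangulatePoints(P[0],P[1],np.array(p1,float).reshape(2,1),np.array(p2,float).reshape(2,1)).ravel()
    return X[:3]/X[3]
def go(pos,yaw=None,z=None):
    """fractions for a downward tool whose y axis lies at angle yaw (mod pi) in world"""
    o=readout.get_obs(); Rt=R.from_rotvec(o['tcp_rot'])
    d=Rt.inv().apply(np.array(pos)-o['position'])/.25
    r=np.zeros(3)
    if yaw is not None:
        best=None
        for k in(-1,0,1,2):
            a=yaw+k*np.pi; y=np.array([np.cos(a),np.sin(a),0]); zz=np.array([0,0,-1.])
            rr=(Rt.inv()*R.from_matrix(np.c_[np.cross(y,zz),y,zz])).as_rotvec()
            if best is None or np.linalg.norm(rr)<np.linalg.norm(best): best=rr
        r=best/2
    print('move',np.r_[d,r].round(3).tolist(),'q6',o['qpos'][5].round(2),'t',o['time'])
E
python3 - <<'E'
from h import *
T=capture('top');S=capture('scene')
print('cams',cam(T)[2],cam(S)[2])
for col in HUE:
    for n,c in(('top',T),('scene',S)):
        for b in blobs(mask(c['pixels'],col),40)[:4]:
            if n=='top':
                P=toplane(c,b.reshape(-1,2),.05)[:,:2]
            else: P=toplane(c,b.reshape(-1,2),.0365)[:,:2]
            r=cv2.minAreaRect((P*1000).astype(np.float32))
            print(col,n,'px',b.reshape(-1,2).mean(0).round(),'area',cv2.contourArea(b),'rect',np.round(r[0]),np.round(r[1]),round(r[2]))
# rack
a=cv2.resize(T['pixels'][175:260,170:280],None,fx=6,fy=6,interpolation=cv2.INTER_CUBIC)[:,:440]
b=cv2.resize(S['pixels'][180:250,380:485],None,fx=4,fy=4,interpolation=cv2.INTER_CUBIC)
a=cv2.resize(T['pixels'][180:250,180:270],None,fx=4,fy=4,interpolation=cv2.INTER_CUBIC)
cr=cv2.resize(T['pixels'][150:260,355:450],(360,420),interpolation=cv2.INTER_CUBIC)
L=np.zeros((580,800,3),np.uint8);L[:280,:360]=a;L[:280,370:790]=b[:, :420];L[285:,:255]=cv2.resize(cr,(255,295))
cv2.imwrite('pics/crop1.png',L)
E
```

```text
cams [ 0.46767359 -0.06578943  1.06507664] [ 1.05968262 -0.0775284   0.73822329]
red top px [372. 234.] area 237.5 rect [ 491. -163.] [19. 80.] 78
red top px [382. 286.] area 130.5 rect [ 370. -182.] [11. 78.] 71
red top px [370. 285.] area 127.0 rect [ 373. -153.] [78. 12.] 4
red scene px [282. 185.] area 339.0 rect [ 452. -161.] [ 27. 186.] 82
red scene px [273. 167.] area 82.5 rect [ 396. -185.] [12. 85.] 71
red scene px [345. 213.] area 41.5 rect [549. -11.] [18. 20.] 48
yellow top px [433. 172.] area 304.5 rect [ 635. -312.] [83. 24.] 3
yellow scene px [207. 251.] area 389.5 rect [ 639. -317.] [99. 26.] 3
green top px [433. 234.] area 251.0 rect [ 488. -304.] [79. 21.] 13
green scene px [609.  81.] area 736.5 rect [ 53. 866.] [149. 146.] 61
green scene px [220. 198.] area 203.5 rect [ 491. -309.] [102.  18.] 14
blue top px [379. 187.] area 187.0 rect [ 601. -182.] [15. 82.] 44
blue scene px [459.  18.] area 2124.0 rect [-359.  524.] [263. 328.] 81
blue scene px [269. 236.] area 389.0 rect [ 606. -185.] [30. 88.] 45
blue scene px [636. 145.] area 71.0 rect [345. 785.] [21. 66.] 61
```

View pics/crop1.png

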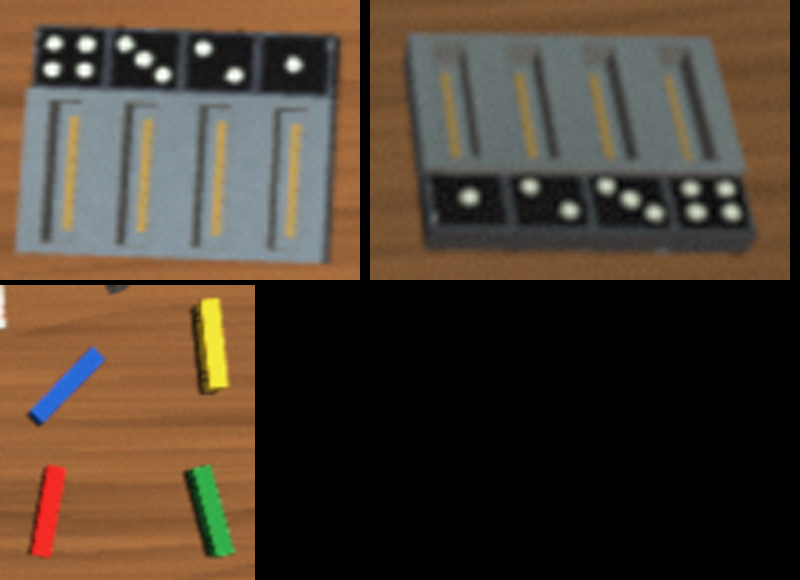

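Pips read clearly. In the top crop, from right (lowest y) to left the tags are 1, 2, 3, 4, and the four modules are plain coloured bars. Next I locate the rack from its pips and go to a hover over red.

```bash
cat >> h.py <<'E'
def pips(c,box,thr=140,amin=3):
    x0,y0,x1,y1=box; g=c['pixels'].min(2)[y0:y1,x0:x1]
    n,l,s,ce=cv2.connectedComponentsWithStats((g>thr).astype(np.uint8))
    out=[]
    for i in range(1,n):
        if s[i,4]<amin: continue
        w=np.where(l==i,g,0).astype(float); yy,xx=np.nonzero(w)
        ww=w[yy,xx]; out.append(((xx*ww).sum()/ww.sum()+x0,(yy*ww).sum()/ww.sum()+y0))
    return np.array(out)
E
python3 - <<'E'
from h import *
T=capture('top');S=capture('scene')
a=pips(T,(186,185,268,206));b=pips(S,(392,220,478,240))
print(len(a),len(b))
A=toplane(T,a,.026);B=toplane(S,b,.026)
print(A.round(4)[:,:2].tolist());print(B.round(4)[:,:2].tolist())
for p,P in zip(a,A):
    if len(B): 
        j=np.argmin(np.linalg.norm(B-P,axis=1)); print(tri(T,p,S,b[j]).round(4))
go([.48,-.163,.215],np.radians(78))
E
```

```text
10 10
[[0.6053, 0.2704], [0.6036, 0.2502], [0.6034, 0.2266], [0.6, 0.1787], [0.5938, 0.2153], [0.5888, 0.1234], [0.5888, 0.2714], [0.5882, 0.2513], [0.5845, 0.2034], [0.5834, 0.159]]
[[0.585, 0.1572], [0.5866, 0.2012], [0.5898, 0.2496], [0.5914, 0.2691], [0.5918, 0.1214], [0.5957, 0.2129], [0.6021, 0.1767], [0.606, 0.2245], [0.6061, 0.2478], [0.6073, 0.2679]]
[0.6055 0.2704 0.0232]
[0.6038 0.2504 0.0226]
[0.6037 0.2269 0.0224]
[0.6002 0.1787 0.0231]
[0.594  0.2151 0.0235]
[0.5892 0.1234 0.022 ]
[0.589  0.2717 0.0226]
[0.5883 0.2514 0.0238]
[0.5847 0.2033 0.0232]
[0.5836 0.1588 0.0239]
move [1.501, -0.936, -0.002, -0.0, 0.0, 0.31] q6 -0.21 t 0.3
```

Emit:
play_rows:
  moves: [0.8, -0.5, 0, 0, 0, 0.31, 0.8, -0.5, 0, 0, 0, 0.31, 0.8, -0.5, 0, 0, 0, 0.31, 0.8, -0.5, 0, 0, 0, 0.31, 0.8, -0.5, 0, 0, 0, 0.31, 0.8, -0.5, 0, 0, 0, 0.31]
  hand: 1

```text
time: 0.9
position: [0.3649, -0.3292, 0.2146]
tcp_rot: [-3.124, 0.322, -0.001]
contact_force: [-1.2, -0.2, 0.1]
opening: 0.0918
finger_force: 0.0
```

```bash
python3 - <<'E'
from h import *
go([.485,-.163,.215],np.radians(78))
E
```

```text
move [0.335, -0.749, -0.0, -0.001, -0.0, 0.002] q6 0.79 t 0.9
```

Emit:
play_rows:
  moves: [0.335, -0.75, 0, 0, 0, 0, 0.335, -0.75, 0, 0, 0, 0, 0.335, -0.75, 0, 0, 0, 0, 0.335, -0.75, 0, 0, 0, 0, 0.335, -0.75, 0, 0, 0, 0, 0.335, -0.75, 0, 0, 0, 0, 0.335, -0.75, 0, 0, 0, 0]

```text
time: 1.6
position: [0.4832, -0.1685, 0.2145]
tcp_rot: [3.123, -0.331, -0.001]
contact_force: [0.2, -0.1, -0.5]
opening: 0.0918
finger_force: 0.0
```

```bash
python3 - <<'E'
from h import *
W=capture('wrist'); cv2.imwrite('pics/w1.png',W['pixels']); o=readout.get_obs()
print(o['time'],o['position'],cam(W)[2],W['mtx'][0,0],cam(W)[0].round(2).tolist())
for col in HUE:
  for b in blobs(mask(W['pixels'],col),200)[:3]:
    P=toplane(W,b.reshape(-1,2),.05)[:,:2]
    r=cv2.minAreaRect((P*1000).astype(np.float32))
    print(col,'px',b.reshape(-1,2).mean(0).round(),np.round(r[0],1),np.round(r[1],1),round(r[2],1))
E
```

```text
1.65 [ 0.48300828 -0.16876321  0.21451284] [ 0.5648062  -0.18684944  0.38399739] 297.947230485487 [[-0.21, -0.98, 0.0], [-0.93, 0.2, 0.29], [-0.29, 0.06, -0.96]]
red px [315. 170.] [ 494.  -166.1] [16.  82.8] 78.0
red px [352. 247.] [ 389.  -189.3] [10.2 75.8] 70.6
red px [330. 248.] [ 392.6 -163. ] [76.1 10.1] 3.6
yellow px [432.  21.] [ 618.5 -312.9] [43.9 26.5] 3.5
green px [437. 145.] [ 492.2 -305.5] [84.2 22.7] 13.1
blue px [312.  64.] [ 603.3 -186.4] [16.4 78.3] 44.9
```

View pics/w1.png

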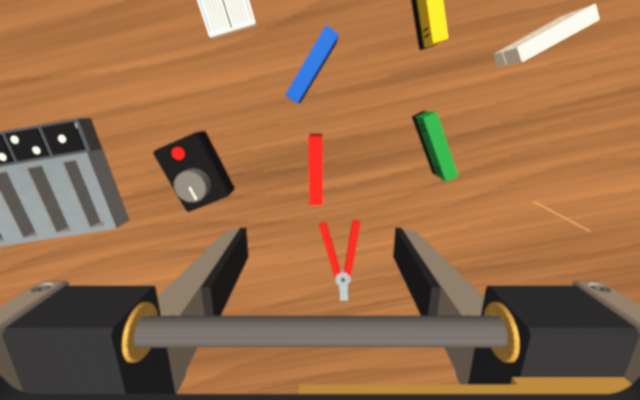

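The wrist view shows red at (315,170), cutters just below at (340,260), the paddle at (193,177) and the rack at left. I refine the red pose from both views, using the far edges, which are true top edges, plus triangulation.

```bash
cat >> h.py <<'E'
def module(c,col,near=None,z=.05,L=.08,B=.016,amin=150):
    """top-face centre and thickness direction; edges away from the camera are those of the top face"""
    best=None
    for b in blobs(mask(c['pixels'],col),amin):
        px=b.reshape(-1,2); P=toplane(c,px,z)[:,:2]; ctr,(w,h),a=cv2.minAreaRect((P*1000).astype(np.float32))
        d=0 if near is None else np.linalg.norm(np.array(ctr)/1000-near)
        if d<.05 and (best is None or len(px)>len(best[0])): best=(px,P,w,h,a)
    if best is None: return None
    px,P,w,h,a=best; a=np.radians(a if w<h else a+90)
    v=np.array([np.cos(a),np.sin(a)]); u=np.array([v[1],-v[0]])
    o=cam(c)[2]; res=.5*(o[2]-z)/c['mtx'][0,0]; q=np.zeros(2); sz=[]
    for ax,half in((u,L/2),(v,B/2)):
        s=P@ax; lo,hi=s.min()-res,s.max()+res; m=(lo+hi)/2; k=o[:2]@ax; sz.append(hi-lo)
        m=lo+half if k>m+half else hi-half if k<m-half else m
        q+=ax*m
    return q,np.degrees(a)%180,np.array(sz),px
def heights(c1,c2,col,n1,n2):
    """triangulated far-end corners, matched by order along the box"""
    out=[]
    bx=[]
    for c,n in((c1,n1),(c2,n2)):
        px=module(c,col,n)[3]; q=cv2.boxPoints(cv2.minAreaRect(px.astype(np.float32)))
        W=toplane(c,q,.05)[:,:2]; bx.append((q,W))
    for q,W in zip(*bx[0]):
        j=np.argmin(np.linalg.norm(bx[1][1]-W,axis=1)); out.append(tri(c1,q,c2,bx[1][0][j])[2])
    return np.round(out,3)
E
python3 - <<'E'
from h import *
W=capture('wrist');T=capture('top')
N=dict(red=(.493,-.166),yellow=(.635,-.312),green=(.49,-.305),blue=(.602,-.184))
for col in N:
    for n,c in(('w',W),('t',T)):
        m=module(c,col,N[col]); print(n,col,m and [x.round(4).tolist() if hasattr(x,'round') else x for x in m[:3]])
    try: print(heights(W,T,col,N[col],N[col]))
    except Exception as e: print(e)
print(toplane(W,[(233,190)],.032)[0])
m=module(W,'red',N['red']); go([*m[0],.026],np.radians(m[1]))
E
```

```text
w red [[0.492, -0.1659], 77.9717, [0.0839, 0.0172]]
t red None
'NoneType' object is not subscriptable
w yellow [[0.6011, -0.3198], 93.3596, [0.0449, 0.0276]]
t yellow [[0.638, -0.3167], 93.1998, [0.0849, 0.0265]]
[-0.049  0.022  0.062  0.029]
w green [[0.4905, -0.3097], 102.88, [0.0851, 0.0237]]
t green None
'NoneType' object is not subscriptable
w blue [[0.6039, -0.186], 44.8622, [0.0794, 0.0174]]
t blue None
'NoneType' object is not subscriptable
[ 0.48771054 -0.06151272  0.032     ]
move [0.033, -0.019, 0.754, 0.0, 0.0, -0.001] q6 1.21 t 1.75
```

Emit:
play_rows:
  moves: [0.035, -0.02, 0.38, 0, 0, 0, 0.035, -0.02, 0.38, 0, 0, 0, 0.035, -0.02, 0.38, 0, 0, 0, 0.035, -0.02, 0.38, 0, 0, 0]
  hand: 0.1

```text
time: 2.15
position: [0.4928, -0.1648, 0.12]
tcp_rot: [-3.124, 0.331, 0.002]
contact_force: [-0.0, 0.6, 0.2]
opening: 0.0621
finger_force: 0.0
```

```bash
python3 - <<'E'
from h import *
W=capture('wrist')
old=cv2.imread('pics/w1.png')
m=module(W,'red',(.492,-.166)); print([x.round(4).tolist() if hasattr(x,'round') else x for x in m[:3]])
print(m[3].min(0),m[3].max(0),cam(W)[2])
for zz in (.04,.05,.06): print(zz,module(W,'red',(.492,-.166),zz)[2].round(4),module(W,'red',(.492,-.166),zz)[0].round(4))
o=readout.get_obs(); print(o['opening'])
go([*m[0],.026],np.radians(m[1]))
E
```

```text
[[0.4928, -0.1661], 78.4724, [0.0849, 0.0171]]
[311 154] [330 248] [ 0.57454632 -0.18322705  0.28945094]
0.04 [0.0884 0.0178] [ 0.4877 -0.165 ]
0.05 [0.0849 0.0171] [ 0.4928 -0.1661]
0.06 [0.0813 0.0164] [ 0.4978 -0.1671]
0.058307662105910506
move [-0.006, 0.003, 0.383, 0.001, -0.001, -0.005] q6 1.23 t 2.2
```

At two wrist heights the 50 mm plane gives the same centre (0.492 vs 0.4928) and thickness 17 mm, which confirms the top height. Grasping.

Emit:
play_rows:
  moves: [0, 0, 0.38, 0, 0, 0, 0, 0, 0.38, 0, 0, 0, 0, 0, 0.38, 0, 0, 0, 0, 0, 0.38, 0, 0, 0]

```text
time: 2.6
position: [0.4947, -0.1651, 0.0271]
tcp_rot: [3.123, -0.33, 0.004]
contact_force: [0.2, 0.1, -0.2]
opening: 0.0505
finger_force: 0.0
```

Emit:
play_rows:
  moves: [0, 0, 0, 0, 0, 0, 0, 0, 0, 0, 0, 0, 0, 0, 0, 0, 0, 0, 0, 0, 0, 0, 0, 0, 0, 0, 0, 0, 0, 0, 0, 0, 0, 0, 0, 0]
  hand: -1

```text
time: 3.2
position: [0.4937, -0.1643, 0.0252]
tcp_rot: [3.124, -0.329, 0.001]
contact_force: [-2.0, 0.8, 4.9]
opening: 0.0159
finger_force: 30.0
```

Emit:
play_rows:
  moves: [0, 0, -0.4, 0, 0, 0, 0, 0, -0.4, 0, 0, 0, 0, 0, -0.4, 0, 0, 0, 0, 0, -0.4, 0, 0, 0]

```text
time: 3.6
position: [0.494, -0.1644, 0.1255]
tcp_rot: [3.123, -0.329, 0.003]
contact_force: [-0.3, 0.7, -0.9]
opening: 0.0159
finger_force: 30.0
```

```bash
python3 - <<'E'
from h import *
y=np.radians(90-3.2); go([.5888-.07,.1234+.07*.056,.14],y)
E
```

```text
move [-0.146, -1.162, -0.059, 0.0, -0.001, -0.077] q6 1.23 t 3.6
```

Emit:
play_rows:
  moves: [-0.13, -1, -0.06, 0, 0, -0.077, -0.13, -1, -0.06, 0, 0, -0.077, -0.13, -1, -0.06, 0, 0, -0.077, -0.13, -1, -0.06, 0, 0, -0.077, -0.13, -1, -0.06, 0, 0, -0.077, -0.13, -1, -0.06, 0, 0, -0.077, -0.13, -1, -0.06, 0, 0, -0.077]

```text
time: 4.3
position: [0.5122, 0.0882, 0.1374]
tcp_rot: [3.14, -0.084, -0.006]
contact_force: [0.5, -0.2, -0.8]
opening: 0.0157
finger_force: 30.0
```

```bash
python3 - <<'E'
from h import *
W=capture('wrist'); o=readout.get_obs(); print(o['position'],o['qpos'][5])
cv2.imwrite('pics/w2.png',W['pixels'])
P=np.array([.589,.123,.026]); print(proj(W,[P,P+[.01,.14,0],P-[.07,0,-.002],P-[.06,-.14,-.002]]).round())
E
```

```text
[0.51241499 0.08697847 0.13767408] 1.5621663796131766
[[276. 113.]
 [121. 110.]
 [283. 188.]
 [138. 185.]]
```

View pics/w2.png

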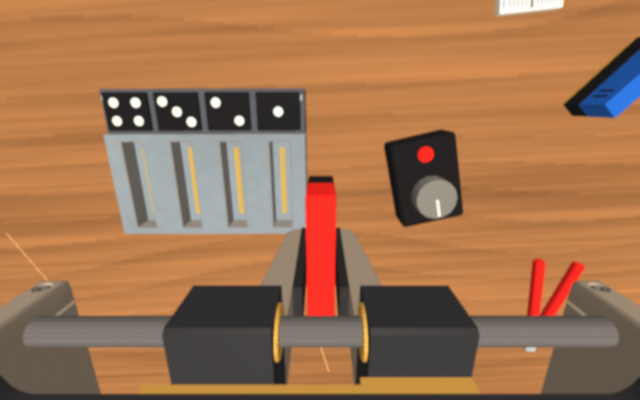

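The picture shows tag 1 at (278,111) with its slot at (283,180), tags 2–4 to its left, and the held red module at (320,245).

```bash
cat >> h.py <<'E'
def rack(c,z=.026):
    """tag centres 1..4 and rack yaw from the ten pips"""
    P0=proj(c,[[.65,.31,z],[.65,.09,z],[.56,.09,z],[.56,.31,z]]); lo=P0.min(0).astype(int).clip(0); hi=P0.max(0).astype(int)
    p=pips(c,(*lo,*hi),130,6); X=toplane(c,p,z)[:,:2]
    k=[]
    for x in X: k.append(int(round((x[1]-.1234-.0)/.046)))
    k=np.array(k); ok=(k>=0)&(k<4); X,k,p=X[ok],k[ok],p[ok]
    C=np.array([X[k==i].mean(0) for i in range(4)]); cnt=[int((k==i).sum()) for i in range(4)]
    d=np.polyfit(np.arange(4),C,1)[0]; yaw=np.arctan2(-d[0],d[1]); e=np.array([np.cos(yaw),np.sin(yaw)]); n=np.array([-e[1],e[0]])
    m=C.mean(0); C=np.array([m+n*.046*(i-1.5) for i in range(4)])
    return C,C-.07*e,yaw,cnt,np.linalg.norm(d),p
E
python3 - <<'E'
from h import *
W=capture('wrist'); o=readout.get_obs()
C,S,yaw,cnt,pitch,p=rack(W); print(cnt,pitch,np.degrees(yaw),C.round(4).tolist(),'slots',S.round(4).tolist())
T=capture('top'); 
try: r=rack(T); print('top',r[3],r[0].round(4).tolist(),np.degrees(r[2]))
except Exception as e: print(e)
r=rack(capture('scene')); print('scene',r[3],r[0].round(4).tolist(),np.degrees(r[2]))
# held module: near rows 185..225 edges at top height
zt=o['position'][2]+.0248; m=mask(W['pixels'],'red')
for row in (195,205,215,225,240,260):
    xs=np.nonzero(m[row,290:350])[0]+290; a=toplane(W,[(xs[0]-.5,row),(xs[-1]+.5,row)],zt)[:,:2]
    Rt=R.from_rotvec(o['tcp_rot']).as_matrix(); print(row,xs[0],xs[-1],[(Rt[:2,:2].T@(q-o['position'][:2])).round(4).tolist() for q in a])
# slot mouth edges, brightness across slot rows
for row in (160,180,200): print(row, W['pixels'][row,265:305].max(1).tolist())
E
```

```text
[1, 3, 3, 4] 0.04523239403764968 -4.135666826831792 [[0.5867, 0.1232], [0.59, 0.1691], [0.5933, 0.2149], [0.5966, 0.2608]] slots [[0.5169, 0.1282], [0.5202, 0.1741], [0.5235, 0.22], [0.5268, 0.2659]]
top [1, 0, 1, 0] [[nan, nan], [nan, nan], [nan, nan], [nan, nan]] nan
scene [1, 2, 3, 4] [[0.5912, 0.121], [0.5937, 0.167], [0.5962, 0.2129], [0.5987, 0.2588]] -3.108667765197703
195 306 335 [[0.0389, -0.0071], [0.0389, 0.0081]]
205 305 335 [[0.0335, -0.0077], [0.0336, 0.0082]]
215 306 335 [[0.0281, -0.0072], [0.0281, 0.0083]]
225 306 335 [[0.0225, -0.0073], [0.0225, 0.0084]]
240 304 336 [[0.0139, -0.0085], [0.0139, 0.0091]]
260 305 336 [[0.0019, -0.0081], [0.0019, 0.0093]]
160 [174, 171, 163, 147, 119, 102, 113, 142, 167, 176, 177, 176, 175, 190, 218, 229, 231, 229, 219, 193, 176, 176, 175, 169, 165, 168, 170, 172, 172, 174, 173, 174, 175, 174, 173, 173, 172, 170, 154, 136]
180 [177, 178, 176, 169, 151, 124, 104, 112, 141, 166, 175, 177, 177, 177, 195, 222, 231, 232, 228, 217, 187, 175, 177, 175, 170, 168, 172, 176, 176, 176, 174, 175, 174, 174, 174, 174, 175, 174, 165, 144]
200 [178, 178, 178, 176, 168, 151, 128, 108, 114, 142, 168, 177, 178, 179, 177, 198, 225, 232, 231, 225, 208, 182, 175, 174, 171, 168, 171, 175, 178, 178, 178, 177, 177, 176, 177, 178, 178, 178, 173, 173]h.py:80: RuntimeWarning: Mean of empty slice.
  C=np.array([X[k==i].mean(0) for i in range(4)]); cnt=[int((k==i).sum()) for i in range(4)]
  ret = um.true_divide(
```

```bash
python3 - <<'E'
from h import *
W=capture('wrist'); r=rack(W); print(np.c_[r[5].round(1),toplane(W,r[5],.026)[:,:2].round(4)].tolist())
g=W['pixels'].min(2); 
# slot mouth columns: gradient edges at z=.028 for rows
for row in (155,165,175,185,195,205):
    gr=W['pixels'].max(2)[row].astype(int); print(row,gr[262:272].tolist(),gr[284:300].tolist())
E
```

```text
[[159.9, 103.6, 0.6047, 0.2245], [212.9, 104.3, 0.6014, 0.1767], [111.6, 105.1, 0.6059, 0.2684], [133.5, 105.0, 0.6049, 0.2485], [174.5, 113.8, 0.5951, 0.2131], [275.1, 113.0, 0.5905, 0.1213], [236.5, 122.2, 0.5844, 0.1576], [115.3, 123.1, 0.59, 0.2692], [136.8, 123.0, 0.589, 0.2494], [189.0, 123.8, 0.5855, 0.2016], [205.7, 145.4, 0.565, 0.1896]]
155 [173, 173, 172, 167, 155, 134, 109, 102, 124, 156] [173, 173, 170, 167, 165, 169, 173, 173, 174, 173, 173, 173, 173, 173, 173, 173]
165 [172, 172, 173, 171, 165, 148, 123, 104, 110, 138] [175, 176, 176, 170, 166, 168, 172, 172, 172, 173, 174, 174, 174, 174, 174, 175]
175 [174, 174, 174, 174, 171, 162, 145, 116, 102, 117] [182, 175, 176, 172, 167, 168, 172, 176, 177, 178, 178, 178, 178, 177, 177, 177]
185 [179, 180, 180, 179, 178, 171, 154, 131, 107, 107] [192, 176, 177, 176, 171, 169, 171, 175, 175, 175, 174, 174, 174, 175, 175, 176]
195 [180, 179, 180, 178, 176, 174, 164, 145, 118, 103] [205, 180, 176, 176, 171, 168, 170, 174, 175, 175, 175, 175, 175, 175, 176, 177]
205 [179, 180, 180, 180, 179, 177, 171, 160, 138, 112] [217, 187, 174, 176, 174, 171, 171, 175, 179, 179, 179, 179, 178, 178, 178, 178]
```

```bash
sed -i "s/ok=(k>=0)&(k<4)/ok=(k>=0)\&(k<4)\&(X[:,0]>.575)/" h.py; python3 - <<'E'
from h import *
W=capture('wrist'); C,S,yaw,cnt,pitch,p=rack(W); print(cnt,pitch,np.degrees(yaw),'slots',S.round(4).tolist())
print(toplane(W,[(267,155),(288.3,155),(269,185),(289,185),(270.5,205),(289.7,205)],.028)[:,:2].round(4).tolist())
o=readout.get_obs(); zt=o['position'][2]+.0248
m=mask(W['pixels'],'red');Rt=R.from_rotvec(o['tcp_rot']).as_matrix()
ys=np.nonzero(m[:,310:330].any(1))[0]; print('rows',ys.min())
print('far end, tool',Rt[:2,:2].T@(toplane(W,[(320,ys.min()-.5)],zt)[0,:2]-o['position'][:2]))
s=S[0]+[0,.0005]; go([*s,.095],np.pi/2+yaw)
E
```

```text
[1, 2, 3, 4] 0.04593190021586153 -2.900558018574482 slots [[0.5206, 0.1247], [0.5229, 0.1707], [0.5252, 0.2166], [0.5276, 0.2625]]
[[0.5531, 0.1326], [0.5519, 0.1125], [0.5237, 0.1339], [0.5226, 0.1145], [0.5031, 0.1347], [0.502, 0.1156]]
rows 181
far end, tool [0.04659675 0.00112125]
move [0.019, -0.159, 0.177, 0.0, 0.0, -0.004] q6 1.56 t 4.6
```

Emit:
play_rows:
  moves: [0.02, -0.16, 0.177, 0, 0, -0.004, 0.02, -0.16, 0.177, 0, 0, -0.004, 0.02, -0.16, 0.177, 0, 0, -0.004, 0.02, -0.16, 0.177, 0, 0, -0.004]

```text
time: 5.0
position: [0.5215, 0.126, 0.0961]
tcp_rot: [3.14, -0.076, 0.001]
contact_force: [-0.3, 0.6, -0.0]
opening: 0.0157
finger_force: 30.0
```

```bash
cat >> h.py <<'E'
def held(W,col,dz=.0248):
    o=readout.get_obs(); zt=o['position'][2]+dz; Rt=R.from_rotvec(o['tcp_rot']).as_matrix()
    m=mask(W['pixels'],col); f=lambda p,z:(Rt[:2,:2].T@(toplane(W,[p],z)[0,:2]-o['position'][:2])).round(4)
    p0=proj(W,[o['position']+Rt@[.02,0,-dz]])[0].astype(int); c0=p0[0]
    rows=np.nonzero(m[:,c0])[0]; r0=rows.min(); ws=[]
    for r in range(r0+20,r0+50,6):
        x=np.nonzero(m[r,c0-40:c0+40])[0]+c0-40; ws.append((f((x[0]-.5,r),zt)[1],f((x[-1]+.5,r),zt)[1]))
    print('held y',np.mean(ws,0).round(4),'far end x (cap bottom)',f((c0,r0-.5),zt-.027)[0])
E
python3 - <<'E'
from h import *
W=capture('wrist'); C,S,yaw,cnt,pitch,p=rack(W); print(cnt,np.degrees(yaw),'slots',S.round(4).tolist())
held(W,'red'); s=S[0]+[0,.0005]; go([*s,.033],np.pi/2+yaw); print(readout.get_obs()['position'])
I=W['pixels'].copy(); cv2.imwrite('pics/w3.png',cv2.resize(I[60:260,180:440],None,fx=2.5,fy=2.5))
E
```

```text
[1, 2, 3, 5] -3.7742858684968157 slots [[0.5203, 0.1269], [0.5234, 0.1728], [0.5264, 0.2187], [0.5294, 0.2646]]
held y [-0.0066  0.0089] far end x (cap bottom) 0.0395
move [-0.007, -0.006, 0.254, 0.0, -0.001, 0.008] q6 1.63 t 5.05
[0.52192328 0.12596161 0.09660991]
```

View pics/w3.png

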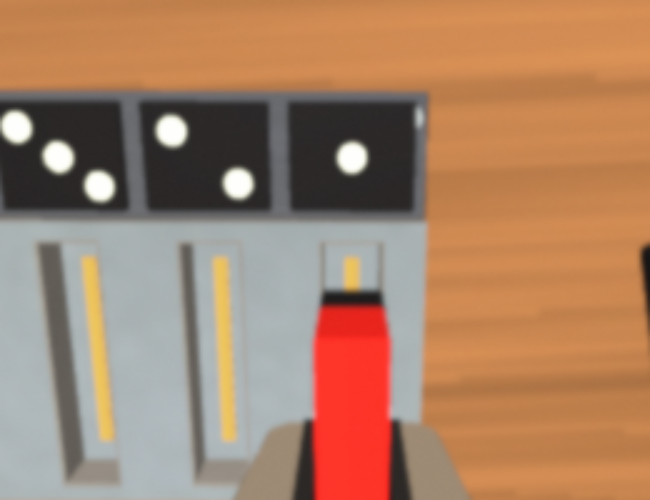

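Slot mouth spans crop columns 321–382 and the module foot spans 323–382, so it is aligned. Lowering.

Emit:
play_rows:
  moves: [-0.004, -0.001, 0.15, 0, 0, 0, -0.004, -0.001, 0.15, 0, 0, 0, -0.004, -0.001, 0.18, 0, 0, 0, -0.004, -0.001, 0.21, 0, 0, 0, -0.004, -0.001, 0.24, 0, 0, 0, -0.004, -0.001, 0.254, 0, 0, 0, -0.004, -0.001, 0.256, 0, 0, 0]

```text
time: 5.75
position: [0.5203, 0.1271, 0.0332]
tcp_rot: [3.14, -0.075, -0.001]
contact_force: [-8.1, -0.8, 15.3]
opening: 0.0157
finger_force: 30.0
```

Emit:
play_rows:
  moves: [0, 0, -0.004, 0, 0, 0, 0, 0, -0.004, 0, 0, 0, 0, 0, -0.004, 0, 0, 0]
  hand: -0.4

```text
time: 6.05
position: [0.5201, 0.1272, 0.0324]
tcp_rot: [-3.141, 0.076, -0.0]
contact_force: [-0.4, -0.7, 0.1]
opening: 0.0277
finger_force: 0.0
```

Emit:
play_rows:
  moves: [0, 0, -0.2, 0, 0, 0, 0, 0, -0.4, 0, 0, 0, 0, 0, -0.6, 0, 0, 0, 0, 0, -0.6, 0, 0, 0]

```text
time: 6.45
position: [0.525, 0.1273, 0.1907]
tcp_rot: [-3.14, 0.075, -0.024]
contact_force: [1.3, -0.5, -0.0]
opening: 0.0275
finger_force: 0.0
```

```bash
sed -i "s/if s\[i,4\]<amin: continue/if s[i,4]<amin or max(s[i,2],s[i,3])>1.8*min(s[i,2],s[i,3]): continue/" h.py; python3 - <<'E'
from h import *
W=capture('wrist'); C,S,yaw,cnt,pitch,p=rack(W); print(cnt,np.degrees(yaw),'slots',S.round(4).tolist(),readout.get_obs()['position'])
for z in (.05,.058,.066):
    m=module(W,'red',(.521,.127),z); print(z,m[0].round(4),m[1],m[2].round(4))
go([.62,-.30,.18],np.radians(93.3))
cv2.imwrite('pics/w4.png',W['pixels'])
E
```

```text
[1, 2, 3, 4] -2.889937731437078 slots [[0.5205, 0.1247], [0.5229, 0.1707], [0.5252, 0.2166], [0.5275, 0.2625]] [0.52283883 0.12724105 0.18661478]
0.05 [0.5162 0.1261] 86.90725708007812 [0.0866 0.0179]
0.058 [0.5195 0.1259] 86.90725708007812 [0.0843 0.0174]
0.066 [0.5228 0.1258] 86.90725708007812 [0.0821 0.017 ]
move [0.47, 1.688, 0.03, -0.0, -0.004, -0.053] q6 1.63 t 6.5
```

View pics/w4.png

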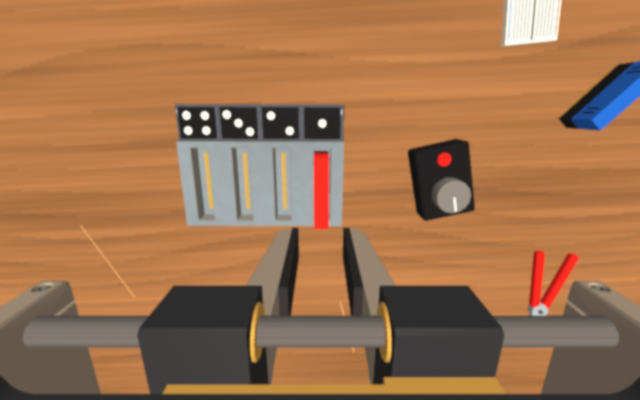

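Red is home: the TCP ended at 0.0332, exactly floor plus grasp height, and the picture shows red in slot 1 at (321,190). On to yellow.

Emit:
play_rows:
  moves: [0.28, 1, 0, 0, 0, -0.053, 0.28, 1, 0, 0, 0, -0.053, 0.28, 1, 0, 0, 0, -0.053, 0.28, 1, 0, 0, 0, -0.053, 0.28, 1, 0, 0, 0, -0.053, 0.28, 1, 0, 0, 0, -0.053]
  hand: 0.1

```text
time: 7.1
position: [0.5772, -0.1305, 0.18]
tcp_rot: [3.14, 0.083, -0.004]
contact_force: [0.9, 0.7, -0.1]
opening: 0.0508
finger_force: 0.0
```

Emit:
play_rows:
  moves: [0.12, 0.7, 0, 0, 0, 0, 0.12, 0.7, 0, 0, 0, 0, 0.12, 0.7, 0, 0, 0, 0, 0.12, 0.7, 0, 0, 0, 0, 0.12, 0.7, 0, 0, 0, 0, 0.12, 0.7, 0, 0, 0, 0]

```text
time: 7.7
position: [0.6172, -0.2977, 0.1803]
tcp_rot: [-3.138, -0.09, 0.004]
contact_force: [1.1, 0.3, -0.1]
opening: 0.0505
finger_force: 0.0
```

```bash
python3 - <<'E'
from h import *
W=capture('wrist'); print(readout.get_obs()['position'])
m=module(W,'yellow',(.638,-.315)); print(m[0].round(4),m[1],m[2].round(4),m[3].min(0),m[3].max(0))
m=module(W,'yellow',(.638,-.315)); go([*m[0],.1],np.radians(m[1]))
E
```

```text
[ 0.61744121 -0.29701693  0.18081282]
[ 0.6378 -0.3183] 93.93750810623169 [0.0832 0.0183] [331 126] [348 205]
move [0.077, 0.09, 0.323, -0.001, 0.001, -0.005] q6 0.89 t 7.75
```

Emit:
play_rows:
  moves: [0.077, 0.087, 0.28, 0, 0, -0.004, 0.077, 0.087, 0.28, 0, 0, -0.004, 0.077, 0.087, 0.28, 0, 0, -0.004, 0.077, 0.087, 0.28, 0, 0, -0.004]

```text
time: 8.15
position: [0.6383, -0.3178, 0.1125]
tcp_rot: [-3.139, -0.106, 0.001]
contact_force: [-0.2, 0.4, 0.6]
opening: 0.0506
finger_force: 0.0
```

```bash
python3 - <<'E'
from h import *
W=capture('wrist'); print(readout.get_obs()['position'])
m=module(W,'yellow',(.638,-.315)); print(m[0].round(4),m[1],m[2].round(4),m[3].min(0),m[3].max(0))
go([*m[0],.026],np.radians(m[1]))
E
```

```text
[ 0.63906286 -0.3185215   0.11416308]
[ 0.6382 -0.3172] 93.19016790390015 [0.0861 0.0175] [308 154] [328 252]
move [-0.003, -0.006, 0.353, 0.0, -0.001, 0.006] q6 0.87 t 8.2
```

Emit:
play_rows:
  moves: [-0.003, -0.006, 0.35, 0, 0, 0.004, -0.003, -0.006, 0.35, 0, 0, 0.004, -0.003, -0.006, 0.35, 0, 0, 0.004, -0.003, -0.006, 0.35, 0, 0, 0.004]

```text
time: 8.6
position: [0.6383, -0.318, 0.027]
tcp_rot: [3.139, 0.092, 0.002]
contact_force: [0.7, -0.6, 0.7]
opening: 0.0506
finger_force: 0.0
```

Emit:
play_rows:
  moves: [0, 0, 0, 0, 0, 0, 0, 0, 0, 0, 0, 0, 0, 0, 0, 0, 0, 0, 0, 0, 0, 0, 0, 0, 0, 0, 0, 0, 0, 0, 0, 0, 0, 0, 0, 0]
  hand: -1

```text
time: 9.2
position: [0.6379, -0.3183, 0.0255]
tcp_rot: [3.14, 0.091, 0.001]
contact_force: [-0.6, 0.6, 3.9]
opening: 0.0157
finger_force: 30.0
```

Emit:
play_rows:
  moves: [0, 0, -0.45, 0, 0, 0, 0, 0, -0.45, 0, 0, 0, 0, 0, -0.45, 0, 0, 0, 0, 0, -0.45, 0, 0, 0]

```text
time: 9.6
position: [0.6392, -0.3192, 0.1409]
tcp_rot: [3.136, 0.091, 0.008]
contact_force: [0.8, 0.3, -1.7]
opening: 0.0155
finger_force: 30.0
```

```bash
python3 - <<'E'
from h import *
go([.5229,.1722,.13],np.radians(87.1))
E
```

```text
move [-0.351, -1.989, 0.034, 0.002, -0.003, 0.054] q6 0.88 t 9.6
```

Emit:
play_rows:
  moves: [-0.18, -1, 0, 0, 0, 0.054, -0.18, -1, 0, 0, 0, 0.054, -0.18, -1, 0, 0, 0, 0.054, -0.18, -1, 0, 0, 0, 0.054, -0.18, -1, 0, 0, 0, 0.054, -0.18, -1, 0, 0, 0, 0.054]

```text
time: 10.2
position: [0.5745, -0.0652, 0.1337]
tcp_rot: [-3.137, 0.071, 0.011]
contact_force: [0.2, -0.6, 0.3]
opening: 0.0157
finger_force: 30.0
```

Emit:
play_rows:
  moves: [-0.27, -0.965, 0.03, 0, 0, 0, -0.27, -0.965, 0.03, 0, 0, 0, -0.27, -0.965, 0.03, 0, 0, 0, -0.27, -0.965, 0.03, 0, 0, 0, -0.27, -0.965, 0.03, 0, 0, 0, -0.27, -0.965, 0.03, 0, 0, 0, -0.27, -0.965, 0.03, 0, 0, 0]

```text
time: 10.9
position: [0.5216, 0.1734, 0.1277]
tcp_rot: [3.14, -0.075, -0.005]
contact_force: [0.4, -0.2, -0.8]
opening: 0.0156
finger_force: 30.0
```

```bash
python3 - <<'E'
from h import *
go([.5229,.1722,.096],np.radians(87.1))
W=capture('wrist'); held(W,'yellow')
E
```

```text
move [0.006, 0.004, 0.127, 0.001, 0.002, 0.001] q6 1.72 t 10.9
held y [-0.0077  0.0079] far end x (cap bottom) 0.0416
```

Emit:
play_rows:
  moves: [0.002, 0.004, 0.127, 0, 0, 0, 0.002, 0.004, 0.127, 0, 0, 0, 0.002, 0.004, 0.127, 0, 0, 0, 0.002, 0.004, 0.127, 0, 0, 0, 0.002, 0.004, 0.127, 0, 0, 0]

```text
time: 11.45
position: [0.5244, 0.1718, 0.0994]
tcp_rot: [-3.14, 0.08, -0.003]
contact_force: [-0.3, 0.1, -1.5]
opening: 0.0155
finger_force: 30.0
```

```bash
python3 - <<'E'
from h import *
W=capture('wrist'); held(W,'yellow'); C,S,yaw,cnt,pitch,p=rack(W); print(cnt,np.degrees(yaw),S[1].round(4),readout.get_obs()['position'])
go([*(S[1]+[-.001,.0015]),.033],np.pi/2+yaw)
cv2.imwrite('pics/w5.png',cv2.resize(W['pixels'][60:260,180:440],None,fx=2.5,fy=2.5))
E
```

```text
held y [-0.0065  0.0092] far end x (cap bottom) 0.0423
[1, 2, 3, 4] -2.905369297987007 [0.523  0.1709] [0.52420413 0.1720167  0.09926271]
move [-0.009, -0.001, 0.265, -0.0, -0.001, 0.0] q6 1.72 t 11.5
```

View pics/w5.png

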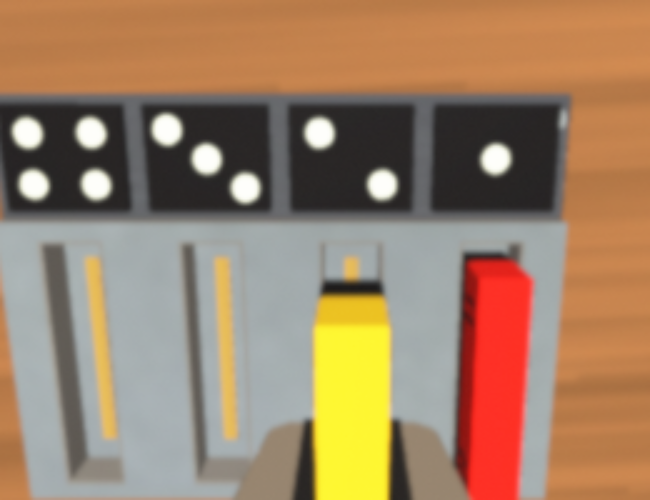

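The yellow foot spans crop columns 321–382 and its slot mouth 321–381, so it is aligned. Lowering, with x moved back about 2 mm.

Emit:
play_rows:
  moves: [-0.009, -0.001, 0.16, 0, 0, 0, -0.009, -0.001, 0.16, 0, 0, 0, -0.009, -0.001, 0.19, 0, 0, 0, -0.009, -0.001, 0.22, 0, 0, 0, -0.009, -0.001, 0.25, 0, 0, 0, -0.009, -0.001, 0.265, 0, 0, 0, -0.009, -0.001, 0.267, 0, 0, 0]

```text
time: 12.2
position: [0.5215, 0.1727, 0.0334]
tcp_rot: [3.14, -0.078, -0.001]
contact_force: [-8.4, -1.6, 16.7]
opening: 0.0154
finger_force: 30.0
```

Emit:
play_rows:
  moves: [0, 0, -0.004, 0, 0, 0, 0, 0, -0.004, 0, 0, 0, 0, 0, -0.004, 0, 0, 0]
  hand: -0.4

```text
time: 12.5
position: [0.5212, 0.1726, 0.0324]
tcp_rot: [-3.141, 0.079, -0.0]
contact_force: [0.3, 0.7, 0.3]
opening: 0.0275
finger_force: 0.0
```

Emit:
play_rows:
  moves: [0, 0, -0.2, 0, 0, 0, 0, 0, -0.4, 0, 0, 0, 0, 0, -0.6, 0, 0, 0, 0, 0, -0.6, 0, 0, 0]

```text
time: 12.9
position: [0.5261, 0.1732, 0.1908]
tcp_rot: [-3.139, 0.079, -0.024]
contact_force: [0.1, -0.4, -0.5]
opening: 0.0275
finger_force: 0.0
```

```bash
python3 - <<'E'
from h import *
W=capture('wrist'); print(readout.get_obs()['position'])
for c,n in(('red',(.52,.126)),('yellow',(.523,.172))):
    m=module(W,c,n,.058); print(c,m[0].round(4),m[1],m[2].round(4))
go([.48,-.295,.18],np.radians(103))
E
```

```text
[0.52394505 0.17292269 0.18669913]
red [0.5194 0.1251] 88.00502014160156 [0.0843 0.0202]
yellow [0.5229 0.171 ] 87.19246673583984 [0.084  0.0174]
move [-0.082, 1.878, 0.024, -0.0, -0.004, -0.139] q6 1.72 t 12.95
```

Emit:
play_rows:
  moves: [-0.04, 0.95, 0, 0, 0, -0.139, -0.04, 0.95, 0, 0, 0, -0.139, -0.04, 0.95, 0, 0, 0, -0.139, -0.04, 0.95, 0, 0, 0, -0.139, -0.04, 0.95, 0, 0, 0, -0.139, -0.04, 0.95, 0, 0, 0, -0.139]
  hand: 0.1

```text
time: 13.55
position: [0.4977, -0.0686, 0.1804]
tcp_rot: [3.122, 0.347, -0.005]
contact_force: [-0.7, 0.5, 0.4]
opening: 0.0505
finger_force: 0.0
```

Emit:
play_rows:
  moves: [-0.295, 0.88, 0, 0, 0, 0, -0.295, 0.88, 0, 0, 0, 0, -0.295, 0.88, 0, 0, 0, 0, -0.295, 0.88, 0, 0, 0, 0, -0.295, 0.88, 0, 0, 0, 0, -0.295, 0.88, 0, 0, 0, 0, -0.295, 0.88, 0, 0, 0, 0]

```text
time: 14.25
position: [0.4766, -0.2939, 0.1806]
tcp_rot: [-3.118, -0.356, 0.003]
contact_force: [1.4, -0.2, -0.0]
opening: 0.0501
finger_force: 0.0
```

```bash
python3 - <<'E'
from h import *
W=capture('wrist'); print(readout.get_obs()['position'])
m=module(W,'green',(.49,-.307)); print(m[0].round(4),m[1],m[2].round(4),m[3].min(0),m[3].max(0))
go([*m[0],.1],np.radians(m[1]))
E
```

```text
[ 0.47687409 -0.29326754  0.18090611]
[ 0.4907 -0.31  ] 103.59896850585938 [0.0827 0.0165] [330 136] [345 213]
move [0.039, 0.079, 0.323, -0.001, 0.001, -0.004] q6 0.57 t 14.3
```

Emit:
play_rows:
  moves: [0.039, 0.076, 0.28, 0, 0, -0.003, 0.039, 0.076, 0.28, 0, 0, -0.003, 0.039, 0.076, 0.28, 0, 0, -0.003, 0.039, 0.076, 0.28, 0, 0, -0.003, 0.039, 0.076, 0.28, 0, 0, -0.003]

```text
time: 14.8
position: [0.4919, -0.3112, 0.1143]
tcp_rot: [3.118, 0.368, 0.003]
contact_force: [0.3, -0.3, -0.2]
opening: 0.0504
finger_force: 0.0
```

```bash
python3 - <<'E'
from h import *
W=capture('wrist'); print(readout.get_obs()['position'])
m=module(W,'green',(.49,-.307)); print(m[0].round(4),m[1],m[2].round(4),m[3].min(0),m[3].max(0))
go([*m[0],.026],np.radians(m[1]))
E
```

```text
[ 0.49185133 -0.31149142  0.11444912]
[ 0.4915 -0.3099] 102.80265617370605 [0.0841 0.0157] [308 156] [326 251]
move [-0.001, -0.007, 0.354, 0.001, -0.001, 0.006] q6 0.56 t 14.85
```

Emit:
play_rows:
  moves: [0.003, -0.006, 0.351, 0, 0, 0.004, 0.003, -0.006, 0.351, 0, 0, 0.004, 0.003, -0.006, 0.351, 0, 0, 0.004, 0.003, -0.006, 0.351, 0, 0, 0.004]

```text
time: 15.25
position: [0.4917, -0.31, 0.026]
tcp_rot: [3.121, 0.354, 0.001]
contact_force: [-0.0, -0.7, -0.9]
opening: 0.0503
finger_force: 0.0
```

Emit:
play_rows:
  moves: [0, 0, 0, 0, 0, 0, 0, 0, 0, 0, 0, 0, 0, 0, 0, 0, 0, 0, 0, 0, 0, 0, 0, 0, 0, 0, 0, 0, 0, 0, 0, 0, 0, 0, 0, 0]
  hand: -1

```text
time: 15.85
position: [0.4915, -0.31, 0.0252]
tcp_rot: [3.121, 0.354, 0.001]
contact_force: [-1.0, 0.3, 4.9]
opening: 0.0157
finger_force: 30.0
```

Emit:
play_rows:
  moves: [0, 0, -0.45, 0, 0, 0, 0, 0, -0.45, 0, 0, 0, 0, 0, -0.45, 0, 0, 0, 0, 0, -0.45, 0, 0, 0]

```text
time: 16.25
position: [0.4926, -0.3111, 0.1398]
tcp_rot: [3.117, 0.354, 0.006]
contact_force: [-0.3, 0.1, -1.1]
opening: 0.0159
finger_force: 30.0
```

```bash
python3 - <<'E'
from h import *
go([.5245,.2182,.13],np.radians(87.1))
E
```

```text
move [0.599, -2.035, 0.032, 0.002, -0.002, 0.138] q6 0.57 t 16.25
```

Emit:
play_rows:
  moves: [0.29, -1, 0, 0, 0, 0.138, 0.29, -1, 0, 0, 0, 0.138, 0.29, -1, 0, 0, 0, 0.138, 0.29, -1, 0, 0, 0, 0.138, 0.29, -1, 0, 0, 0, 0.138, 0.29, -1, 0, 0, 0, 0.138]

```text
time: 16.85
position: [0.5035, -0.0449, 0.134]
tcp_rot: [-3.138, 0.072, 0.009]
contact_force: [0.3, 0.0, -0.9]
opening: 0.0157
finger_force: 30.0
```

Emit:
play_rows:
  moves: [0.015, -1, 0.03, 0, 0, 0, 0.015, -1, 0.03, 0, 0, 0, 0.015, -1, 0.03, 0, 0, 0, 0.015, -1, 0.03, 0, 0, 0, 0.015, -1, 0.03, 0, 0, 0, 0.015, -1, 0.03, 0, 0, 0, 0.015, -1, 0.03, 0, 0, 0]

```text
time: 17.55
position: [0.5208, 0.1997, 0.1273]
tcp_rot: [3.139, -0.076, -0.006]
contact_force: [1.0, -1.0, -1.0]
opening: 0.0162
finger_force: 30.0
```

```bash
python3 - <<'E'
from h import *
go([.5245,.2182,.099],np.radians(87.1))
E
```

```text
move [0.011, -0.075, 0.113, 0.001, 0.002, 0.001] q6 1.77 t 17.55
```

Emit:
play_rows:
  moves: [0.011, -0.075, 0.113, 0, 0, 0, 0.011, -0.075, 0.113, 0, 0, 0, 0.011, -0.075, 0.113, 0, 0, 0, 0.011, -0.075, 0.113, 0, 0, 0, 0.011, -0.075, 0.113, 0, 0, 0]

```text
time: 18.05
position: [0.5267, 0.2173, 0.1025]
tcp_rot: [-3.14, 0.081, -0.003]
contact_force: [0.5, -0.1, -0.7]
opening: 0.0159
finger_force: 30.0
```

```bash
python3 - <<'E'
from h import *
W=capture('wrist'); held(W,'green'); C,S,yaw,cnt,pitch,p=rack(W); print(cnt,np.degrees(yaw),S[2].round(4),readout.get_obs()['position'])
go([*(S[2]+[-.001,.0015]),.0325],np.pi/2+yaw)
cv2.imwrite('pics/w6.png',cv2.resize(W['pixels'][60:260,180:440],None,fx=2.5,fy=2.5))
E
```

```text
held y [-0.0062  0.009 ] far end x (cap bottom) 0.0398
[1, 2, 3, 4] -2.8979244177974053 [0.5254 0.2168] [0.52658444 0.21751561 0.1024269 ]
move [-0.009, -0.003, 0.28, -0.0, -0.001, -0.0] q6 1.8 t 18.1
```

View pics/w6.png

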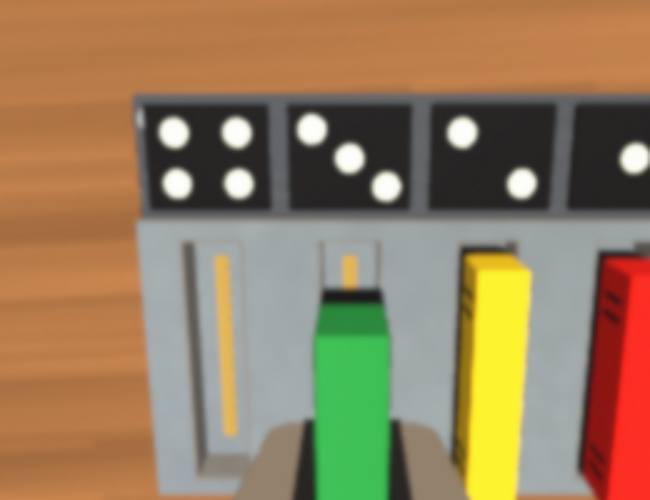

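The green foot spans 322–382 against the mouth at 320–379, so it needs the computed 0.7 mm shift in y. Lowering.

Emit:
play_rows:
  moves: [-0.007, -0.003, 0.17, 0, 0, 0, -0.007, -0.003, 0.17, 0, 0, 0, -0.007, -0.003, 0.2, 0, 0, 0, -0.007, -0.003, 0.23, 0, 0, 0, -0.007, -0.003, 0.26, 0, 0, 0, -0.007, -0.003, 0.278, 0, 0, 0, -0.007, -0.003, 0.28, 0, 0, 0]

```text
time: 18.8
position: [0.5246, 0.2192, 0.0331]
tcp_rot: [3.14, -0.078, 0.0]
contact_force: [-5.9, -0.9, 13.7]
opening: 0.0159
finger_force: 30.0
```

Emit:
play_rows:
  moves: [0, 0, -0.004, 0, 0, 0, 0, 0, -0.004, 0, 0, 0, 0, 0, -0.004, 0, 0, 0]
  hand: -0.4

```text
time: 19.1
position: [0.5243, 0.2191, 0.0324]
tcp_rot: [-3.14, 0.079, -0.001]
contact_force: [0.3, 0.5, 0.0]
opening: 0.0275
finger_force: 0.0
```

Emit:
play_rows:
  moves: [0, 0, -0.2, 0, 0, 0, 0, 0, -0.4, 0, 0, 0, 0, 0, -0.6, 0, 0, 0, 0, 0, -0.6, 0, 0, 0]

```text
time: 19.5
position: [0.5292, 0.2201, 0.1911]
tcp_rot: [-3.137, 0.079, -0.024]
contact_force: [1.2, 0.7, -0.7]
opening: 0.0274
finger_force: 0.0
```

```bash
python3 - <<'E'
from h import *
W=capture('wrist')
for c,n in(('red',(.52,.126)),('yellow',(.523,.172)),('green',(.525,.218))):
    m=module(W,c,n,.058); print(c,m[0].round(4),m[1],m[2].round(4))
go([.59,-.175,.18],np.radians(45))
E
```

```text
red [0.519  0.1255] 87.2260971069336 [0.0843 0.0239]
yellow [0.5223 0.1709] 87.17457580566406 [0.0852 0.0204]
green [0.5246 0.2177] 86.87974548339844 [0.0833 0.0157]
move [0.33, 1.564, 0.028, -0.003, -0.004, 0.368] q6 1.8 t 19.55
```

Emit:
play_rows:
  moves: [0.17, 0.8, 0, 0, 0, 0.368, 0.17, 0.8, 0, 0, 0, 0.368, 0.17, 0.8, 0, 0, 0, 0.368, 0.17, 0.8, 0, 0, 0, 0.368, 0.17, 0.8, 0, 0, 0, 0.368, 0.17, 0.8, 0, 0, 0, 0.368]
  hand: 0.1

```text
time: 20.15
position: [0.5557, 0.0157, 0.1805]
tcp_rot: [2.899, -1.208, -0.005]
contact_force: [-0.4, -0.2, -0.2]
opening: 0.0508
finger_force: 0.0
```

Emit:
play_rows:
  moves: [0.63, 0.46, 0, 0, 0, 0, 0.63, 0.46, 0, 0, 0, 0, 0.63, 0.46, 0, 0, 0, 0, 0.63, 0.46, 0, 0, 0, 0, 0.63, 0.46, 0, 0, 0, 0, 0.63, 0.46, 0, 0, 0, 0, 0.63, 0.46, 0, 0, 0, 0]

```text
time: 20.85
position: [0.5861, -0.1734, 0.1815]
tcp_rot: [-2.903, 1.198, 0.003]
contact_force: [-0.8, -0.1, 0.4]
opening: 0.0505
finger_force: 0.0
```

```bash
python3 - <<'E'
from h import *
W=capture('wrist'); print(readout.get_obs()['position'])
m=module(W,'blue',(.603,-.185)); print(m[0].round(4),m[1],m[2].round(4),m[3].min(0),m[3].max(0))
go([*m[0],.114],np.radians(m[1]))
E
```

```text
[ 0.58622986 -0.17339541  0.18174098]
[ 0.6044 -0.1866] 44.5401611328125 [0.0812 0.0155] [309 126] [323 203]
move [0.089, -0.014, 0.271, 0.0, 0.001, 0.005] q6 1.87 t 20.9
```

Emit:
play_rows:
  moves: [0.088, -0.014, 0.28, 0, 0, 0.005, 0.088, -0.014, 0.28, 0, 0, 0.005, 0.088, -0.014, 0.28, 0, 0, 0.005, 0.088, -0.014, 0.28, 0, 0, 0.005, 0.088, -0.014, 0.28, 0, 0, 0.005]

```text
time: 21.4
position: [0.6055, -0.1883, 0.1146]
tcp_rot: [2.897, -1.216, 0.005]
contact_force: [-0.9, 0.1, 0.6]
opening: 0.0508
finger_force: 0.0
```

```bash
python3 - <<'E'
from h import *
W=capture('wrist'); print(readout.get_obs()['position'])
m=module(W,'blue',(.603,-.185)); print(m[0].round(4),m[1],m[2].round(4),m[3].min(0),m[3].max(0))
go([*m[0],.026],np.radians(m[1]))
E
```

```text
[ 0.60562325 -0.18858293  0.11480473]
[ 0.605  -0.1864] 44.85877990722656 [0.0846 0.0153] [309 159] [327 254]
move [-0.009, -0.004, 0.355, -0.001, -0.002, -0.004] q6 1.87 t 21.45
```

Emit:
play_rows:
  moves: [-0.005, -0.004, 0.352, 0, 0, -0.003, -0.005, -0.004, 0.352, 0, 0, -0.003, -0.005, -0.004, 0.352, 0, 0, -0.003, -0.005, -0.004, 0.352, 0, 0, -0.003]

```text
time: 21.85
position: [0.6049, -0.1872, 0.0258]
tcp_rot: [2.9, -1.209, 0.002]
contact_force: [0.6, -0.6, 1.0]
opening: 0.0504
finger_force: 0.0
```

Emit:
play_rows:
  moves: [0, 0, 0, 0, 0, 0, 0, 0, 0, 0, 0, 0, 0, 0, 0, 0, 0, 0, 0, 0, 0, 0, 0, 0, 0, 0, 0, 0, 0, 0, 0, 0, 0, 0, 0, 0]
  hand: -1

```text
time: 22.45
position: [0.6047, -0.1873, 0.0251]
tcp_rot: [2.899, -1.209, 0.001]
contact_force: [-0.2, 0.7, 4.2]
opening: 0.0157
finger_force: 30.0
```

Emit:
play_rows:
  moves: [0, 0, -0.45, 0, 0, 0, 0, 0, -0.45, 0, 0, 0, 0, 0, -0.45, 0, 0, 0, 0, 0, -0.45, 0, 0, 0]

```text
time: 22.85
position: [0.606, -0.188, 0.1399]
tcp_rot: [2.899, -1.209, 0.009]
contact_force: [0.6, 0.2, -0.8]
opening: 0.0157
finger_force: 30.0
```

```bash
python3 - <<'E'
from h import *
go([.5268,.2642,.13],np.radians(87.1))
E
```

```text
move [-1.508, -1.047, 0.033, 0.0, -0.003, -0.37] q6 1.87 t 22.85
```

Emit:
play_rows:
  moves: [-0.75, -0.52, 0, 0, 0, -0.37, -0.75, -0.52, 0, 0, 0, -0.37, -0.75, -0.52, 0, 0, 0, -0.37, -0.75, -0.52, 0, 0, 0, -0.37, -0.75, -0.52, 0, 0, 0, -0.37, -0.75, -0.52, 0, 0, 0, -0.37]

```text
time: 23.45
position: [0.5617, 0.0415, 0.1336]
tcp_rot: [-3.139, 0.068, 0.009]
contact_force: [1.3, -1.2, -0.2]
opening: 0.0158
finger_force: 30.0
```

Emit:
play_rows:
  moves: [-0.2, -0.9, 0.03, 0, 0, 0, -0.2, -0.9, 0.03, 0, 0, 0, -0.2, -0.9, 0.03, 0, 0, 0, -0.2, -0.9, 0.03, 0, 0, 0, -0.2, -0.9, 0.03, 0, 0, 0, -0.2, -0.9, 0.03, 0, 0, 0, -0.2, -0.9, 0.03, 0, 0, 0]

```text
time: 24.15
position: [0.5253, 0.2641, 0.1273]
tcp_rot: [3.139, -0.079, -0.005]
contact_force: [0.0, 0.4, -0.1]
opening: 0.0162
finger_force: 30.0
```

```bash
python3 - <<'E'
from h import *
go([.5268,.2642,.099],np.radians(87.1))
E
```

```text
move [0.006, -0.001, 0.113, 0.001, 0.001, 0.0] q6 1.88 t 24.15
```

Emit:
play_rows:
  moves: [0.005, 0, 0.113, 0, 0, 0, 0.005, 0, 0.113, 0, 0, 0, 0.005, 0, 0.113, 0, 0, 0, 0.005, 0, 0.113, 0, 0, 0, 0.005, 0, 0.113, 0, 0, 0]

```text
time: 24.65
position: [0.5282, 0.2645, 0.1023]
tcp_rot: [-3.14, 0.08, -0.003]
contact_force: [1.5, 0.6, -0.7]
opening: 0.0157
finger_force: 30.0
```

```bash
python3 - <<'E'
from h import *
W=capture('wrist'); held(W,'blue'); C,S,yaw,cnt,pitch,p=rack(W); print(cnt,np.degrees(yaw),S[3].round(4),readout.get_obs()['position'])
go([*(S[3]+[-.0005,.0015]),.0325],np.pi/2+yaw)
# foot (dark band) columns just above the cap end, and slot mouth columns
g=W['pixels'].max(2).astype(int)
for r in (158,160,164,174,177,180): print(r,g[r,300:340].tolist())
E
```

```text
held y [-0.0064  0.0092] far end x (cap bottom) 0.0386
[1, 2, 3, 4] -2.8877652761987602 [0.5277 0.2628] [0.52812403 0.26466641 0.10221745]
move [-0.004, 0.002, 0.279, -0.0, -0.001, -0.0] q6 1.88 t 24.7
158 [178, 178, 178, 177, 177, 176, 176, 175, 169, 155, 149, 164, 174, 175, 175, 176, 176, 176, 175, 176, 176, 176, 177, 176, 177, 177, 177, 177, 177, 177, 172, 159, 145, 153, 166, 172, 174, 174, 173, 174]
160 [178, 177, 177, 178, 177, 177, 177, 175, 168, 155, 149, 164, 174, 176, 176, 176, 176, 175, 177, 181, 183, 183, 182, 180, 178, 176, 177, 177, 177, 176, 172, 159, 144, 153, 165, 172, 173, 173, 173, 172]
164 [179, 180, 179, 180, 179, 179, 178, 177, 169, 156, 149, 162, 174, 176, 176, 175, 177, 180, 203, 225, 230, 231, 228, 220, 197, 177, 176, 175, 176, 175, 172, 158, 144, 153, 166, 171, 173, 173, 173, 172]
174 [181, 180, 180, 179, 179, 179, 179, 176, 168, 155, 147, 161, 175, 177, 178, 177, 176, 178, 203, 225, 231, 231, 228, 219, 194, 177, 176, 175, 175, 174, 170, 156, 140, 152, 166, 174, 175, 176, 176, 176]
177 [180, 180, 180, 180, 180, 179, 179, 174, 158, 131, 110, 113, 122, 127, 127, 125, 126, 127, 144, 163, 171, 170, 167, 156, 140, 126, 126, 126, 125, 126, 122, 116, 123, 147, 168, 175, 176, 176, 175, 176]
180 [179, 178, 179, 178, 178, 178, 174, 156, 115, 65, 34, 29, 29, 29, 28, 29, 28, 28, 28, 29, 30, 29, 29, 28, 28, 28, 27, 29, 28, 28, 29, 41, 74, 121, 159, 174, 176, 176, 176, 176]
```

Mouth dips are at columns 310 and 332 (centre 321) and the foot centre is about 320.4, so it is aligned. Lowering blue.

Emit:
play_rows:
  moves: [-0.003, 0.002, 0.17, 0, 0, 0, -0.003, 0.002, 0.17, 0, 0, 0, -0.003, 0.002, 0.2, 0, 0, 0, -0.003, 0.002, 0.23, 0, 0, 0, -0.003, 0.002, 0.26, 0, 0, 0, -0.003, 0.002, 0.278, 0, 0, 0, -0.003, 0.002, 0.28, 0, 0, 0]

```text
time: 25.4
position: [0.5272, 0.2646, 0.0329]
tcp_rot: [3.141, -0.078, 0.001]
contact_force: [-5.9, -1.4, 11.3]
opening: 0.016
finger_force: 30.0
```

Emit:
play_rows:
  moves: [0, 0, -0.004, 0, 0, 0, 0, 0, -0.004, 0, 0, 0, 0, 0, -0.004, 0, 0, 0]
  hand: -0.4

```text
time: 25.7
position: [0.5267, 0.2644, 0.0322]
tcp_rot: [-3.14, 0.079, -0.001]
contact_force: [-0.3, 0.5, -1.2]
opening: 0.0274
finger_force: 0.0
```

Emit:
play_rows:
  moves: [0, 0, -0.2, 0, 0, 0, 0, 0, -0.4, 0, 0, 0, 0, 0, -0.6, 0, 0, 0, 0, 0, -0.6, 0, 0, 0, 0, 0, -0.6, 0, 0, 0, 0, 0, -0.6, 0, 0, 0]

```text
time: 26.3
position: [0.5255, 0.264, 0.1803]
tcp_rot: [3.14, -0.079, -0.005]
contact_force: [-0.6, -0.3, -0.3]
opening: 0.0274
finger_force: 0.0
```

```bash
python3 - <<'E'
from h import *
W=capture('wrist'); S=capture('scene')
a=W['pixels']; b=cv2.resize(S['pixels'][130:350,180:490],(640,454))[:,:]
cv2.imwrite('pics/fin.png',np.hstack([cv2.resize(a,(400,250)),cv2.resize(b,(400,284))[:250]]))
E
```

```text
(no output)
```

View pics/fin.png

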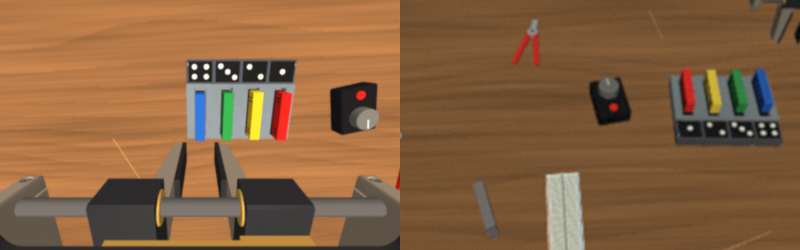

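The picture shows all four modules seated upright in their slots, at (200,115), (227,115), (255,115) and (281,115), each next to its tag. The bystanders look unmoved. Handing in.

```bash
python3 -c "
from plant import manip; print(manip.job_done())"
```

```text
the job is handed in; nothing more can be done
None
```

Red, yellow, green and blue were loaded in that order into the slots with one, two, three and four pips. Each came to rest at slot-floor height, the bystanders looked unmoved in the last picture, and the job was handed in at about 26 s.

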